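# Switch the ball sorter to its other chute

## Robot

A 6-joint arm with a two-finger parallel gripper is mounted at the origin on a cart in front of the work surface, level with it; the furniture and walls round the work are solid. World frame = base frame: x ahead of the robot, y to its left, z up, the work surface at z = 0. Lengths are in m, angles in rad, forces in N, time in s.
With the tool pointing down it reaches from about 0.375 to 0.9 m from the base axis. Payload 3.1 kg.
Tool frame: the origin (TCP) lies on the centre line of the jaws, within the pads' length; the fingertips stand 8 mm ahead of it and the grasp point (between the pads) lies 11 mm behind it; z points along the fingers, y is the direction in which the jaws open and shut (so a half turn about z gives the same grasp; the last joint's range is limited). The gripper opens to 87 mm and grips with 3 to 60 N. Pads are 19 mm wide; open, the fingers measure 117 mm over their backs; the gripper's body (75 mm by 190 mm) begins 51 mm behind the grasp point.
Start: joints at [0.973, 0.527, 1.433, -0, 1.181, -0.178], TCP at [0.255, 0.571, 0.231] pointing down, gripper open.
Joint ranges: [-3.08, 3.08], [-0.75, 2.2], [0.22, 2.44], [-1.43, 4.57], [0, 2.65], [-2.85, 2.85]. Speed limits (rad/s): [2.79, 2.79, 3.14, 3.14, 3.14, 3.14].

## Interface

Orientations are given as a unit quaternion [w, x, y, z].
In Python, from station import manip, eyes, spotter gives the robot as it stands.
- The arm moves only by the shell command python3 -m jog 'ROWS'. ROWS is JSON, a list of rows, each a list of 7 numbers: the shift along the tool's x, y, z as a fraction of full scale, then the turn, a rotation vector about the tool's x, y, z as a fraction of full scale, then the opening, from 0 (shut) to 1 (fully open). A call has exactly 10 rows; each row is the pose to reach, as a shift and turn from the pose commanded when the call began, along the tool's axes at that moment; what a row does not reach only later rows make up. Full scale, the value 1, is 15 cm for a shift and 60 degrees for a turn. A row lasts 1/12 s, in which the tool goes at most 41.7 mm and 7.16 degrees, less where a joint would pass 70% of its speed; a pose out of reach is approached as far as the arm can. A call with a number of a shift or a turn outside -1 to 1 is refused whole. A call with a gripper value outside its range is refused whole. The fingers move at their own pace and stop on an object; the grip force is fixed at half the most. Time passes only in rows, so rows that repeat a pose let the fingers close, or fill a call up. It gives the time, the measured TCP pose, the force and the opening at its end, in the units of the state.
- manip.observe(): the state, without advancing time (a new reading comes with each control period).
- eyes.read_camera(name): name is "scene" or "top"; returns a dict with "image" (400x640x3 uint8, red, green, blue), "fx", "fy", "cx", "cy" (pixels), "dist_coeffs" ([k1, k2, p1, p2, k3] as OpenCV has them; the pictures are not rectified), "R" (3x3) and "t" (3): a world point X has camera coordinates R X + t. Camera axes: x right, y down, z forward; pixel columns grow to the right and rows downward; lengths in m; the calibration is good to about 2 mm. A picture is of the moment at which its call begins. There is no depth.
- manip.finish_job(): hands the job in, once; it reports no verdict.
Trained networks look in a picture, given as the dict that the camera call returned (one of the last four; its "shot" number tells which), for a name from the list of things; names that differ only in an ending like _2 or _b are one class to them, and where a whole thing is asked for, a point or a joint stands for the part that bears it (a point fixed in the world has none). Each returns a list of dicts, best first, with "p" (0 to 1); they miss things now and then, are a little off and sometimes report something else, mostly with a low value. They report only what shows in the picture. A call takes as long as a camera call.
- spotter.regions_of(picture, query): "mask" (400x640 bool, what is visible of it).
- spotter.place_of(picture, query): "centre" ([x, y, z] in m, in the coordinates of the camera as it stood for that picture, good to about 4 mm: a listed point, or the origin of a listed thing).
The state is a dict: "time": time; "joints": joint angles; "qd": joint speeds; "effort": joint torques, N m; "tcp_pos": TCP position; "ee_rot": TCP orientation; "contact_force": force on the tool from outside, world axes, zero at the start; "moment": the same for the moment, N m; "grip_width": finger opening in m.
Only numpy, scipy, OpenCV 4.12 (cv2) and the standard library are available. Lean on these libraries where they do the work, as an engineer would, in place of code of your own. Each camera call takes 0.05 s, during which the arm holds its last target.

## Task

The wooden ball sorter on the bench is set to the wrong side: press down the raised end of its seesaw gate with a fingertip, on the flat tab behind that end, so that the gate rocks over its pivot and leads to the other chute. Then, with a fingertip behind the rear ball, push the two waiting wooden balls forward along the feed trough, over its small lip, so that both roll by themselves through the gate and down that other chute into its bin. Do not grasp, lift or carry anything, do not touch the balls once they have left the trough, and leave the things round the sorter where they stand.

Things in the scene. Friction and masses are not known exactly. Their poses are not given: they have to be found in the camera images.
- sorter: Fixed wooden ball sorter, 325 x 300 mm. Origin: on the bench below the gate's pivot; z up, -x to the robot's side, +y to its left (turned up to 0.3 rad). Gate across y over the origin, pin along x at z 83 mm; feed trough behind (+x). Beyond each gate end a chute (y = +-91 to 142 mm, walls up to z 112) slopes towards the robot into an open bin (x -95 to -167, floor z 16, rims z 58).
- gate (a joint): Seesaw gate tilt, rad, stops at -0.22 and 0.22. +: left (+y) end up, balls roll right; -: right end up, balls roll left. Starts on either stop. Top-heavy (steel weight on its front, up to 62 mm above the pin): under 1 N on the raised tab tips it, past level it falls to the other stop and stays. Open-ended trough 170 mm along y, 56 wide, walls to 35 mm above the pin; a press tab behind each end.
- gate_left_tab (a point): Where to press: on the flat top of the wooden press tab that sticks out backwards (sorter +x) from the left (+y) end of the gate; 52 mm behind the pin's middle, 65 mm to the side, 12 mm above the pin. The tab reaches 22 mm behind, 20 mm before and 18 mm to each side of it. About 109 mm above the bench when raised, 80 mm when down; free space below.
- gate_right_tab (a point): The same on the right (-y) end.
- feed_lip (a point): Middle of the top of the 2 mm lip at the front end of the feed trough, 105 mm above the bench. The trough runs 110 mm back from here along the sorter's +x; floor 103 mm high at the lip, 109 mm at the back; side walls 33 mm apart, 5 mm high; open above and behind. A ball pushed over the lip (to the sorter's -x) drops into the gate's middle.
- ball_a: Front wooden ball, 28 mm diameter, about 25 g, origin at its centre. It rests in the feed trough against the lip.
- ball_b: Rear wooden ball, the same, resting right behind ball_a (further from the gate). Pushed from behind with less than 2 N, it pushes ball_a ahead of it; both roll freely.
- wax_tin: Bystander: round red wax tin, 69 mm wide, 36 mm high, origin at the centre of its underside.
- screw_jar: Bystander: clear jar of screws with a red lid, 66 mm wide, 86 mm high, origin at the centre of its underside.
- offcut_2: Bystander: dark hardwood offcut, 90 x 55 x 32 mm, origin at the centre of its underside.
- tape_measure: Bystander: yellow tape measure, 37 x 92 x 64 mm, origin at the centre of its underside.

How it is judged:
By the outcome, as a careful person would: the job done as asked, in the order asked, and still so for the second after the job is handed in, with the robot touching nothing.
It also fails if it takes over 40 s, if anything falls off the work surface, if the arm or the gripper's body presses on something with over 40 N, if the wrist force passes 120 N, or if a joint passes its speed limit or range.

## Working session

There is one attempt and no reset: what is moved stays moved. The work goes in short steps, Python scripts to look and compute and a shell command to move; the robot and the scene stay as the last step left them, time stands still between calls to the robot, and variables do not carry over. Pictures are saved under pics/ and viewed, and the job is handed in when it is done.

```bash
mkdir -p pics; cat > h.py <<'E'
import numpy as np,cv2
from station import manip,eyes,spotter
def shot(cam,name):
    p=eyes.read_camera(cam); cv2.imwrite(f'pics/{name}.png',p['image'][:,:,::-1]); return p
def w(p,c): return np.array(p['R']).T@(np.array(c)-np.array(p['t']))
def proj(p,X):
    K=np.array([[p['fx'],0,p['cx']],[0,p['fy'],p['cy']],[0,0,1.]])
    return cv2.projectPoints(np.array(X,float).reshape(-1,3),cv2.Rodrigues(np.array(p['R']))[0],np.array(p['t'],float),K,np.array(p['dist_coeffs']))[0].reshape(-1,2)
E
python3 - <<'E'
from h import *
s=manip.observe(); print({k:np.round(s[k],3) for k in ('time','tcp_pos','ee_rot','contact_force','grip_width')})
for cam in('scene','top'):
    p=shot(cam,cam+'0'); print(cam,np.round(-np.array(p['R']).T@p['t'],3))
    for q in ['sorter','gate_left_tab','gate_right_tab','feed_lip','ball_a','wax_tin','screw_jar','offcut_2','tape_measure']:
        for d in spotter.place_of(p,q)[:2]: print(q,round(d['p'],2),np.round(w(p,d['centre']),3),np.round(proj(p,w(p,d['centre']))[0]))
E
```

```text
{'time': np.float64(0.0), 'tcp_pos': array([0.254, 0.57 , 0.23 ]), 'ee_rot': array([-0.   ,  0.208,  0.978, -0.001]), 'contact_force': array([-0.205, -0.025, -1.056]), 'grip_width': np.float64(0.087)}
scene [-0.139 -0.558  0.944]
sorter 0.87 [ 0.445 -0.085 -0.004] [320. 258.]
gate_left_tab 0.69 [ 0.497 -0.021  0.08 ] [316. 218.]
gate_right_tab 0.75 [ 0.489 -0.148  0.107] [350. 235.]
feed_lip 0.91 [ 0.475 -0.083  0.103] [328. 227.]
ball_a 0.49 [ 0.511 -0.089  0.119] [339. 217.]
ball_a 0.39 [ 0.487 -0.082  0.116] [331. 221.]
wax_tin 0.67 [ 0.596  0.36  -0.008] [254. 168.]
screw_jar 0.96 [ 0.493  0.387 -0.004] [227. 178.]
offcut_2 0.77 [ 0.464 -0.39  -0.001] [416. 317.]
offcut_2 0.74 [ 0.49   0.383 -0.003] [227. 178.]
tape_measure 0.87 [ 0.594 -0.373  0.001] [436. 281.]
top [0.403 0.004 1.315]
sorter 0.76 [ 0.446 -0.088  0.001] [346. 242.]
gate_left_tab 0.86 [ 0.501 -0.026  0.08 ] [325. 221.]
gate_left_tab 0.67 [ 0.592  0.354 -0.003] [193. 192.]
gate_right_tab 0.61 [ 0.488 -0.146  0.107] [370. 224.]
feed_lip 0.96 [ 0.475 -0.084  0.104] [347. 229.]
ball_a 0.67 [ 0.483 -0.084  0.117] [347. 226.]
ball_a 0.63 [ 0.443 -0.085  0.001] [345. 243.]
wax_tin 0.96 [ 0.591  0.355 -0.006] [193. 193.]
screw_jar 0.71 [ 0.493  0.379 -0.007] [184. 226.]
offcut_2 0.64 [ 0.463 -0.391  0.001] [451. 235.]
offcut_2 0.37 [ 0.508 -0.09   0.118] [349. 217.]
tape_measure 0.59 [ 0.594 -0.374 -0.003] [443. 190.]
```

```bash
python3 - <<'E'
import cv2
for n in('scene','top'):
    i=cv2.imread(f'pics/{n}0.png'); c=i[130:330,200:460] ; cv2.imwrite(f'pics/{n}0c.png',cv2.resize(c,None,fx=3,fy=3,interpolation=2))
E
```

```text
(no output)
```

View pics/scene0c.png

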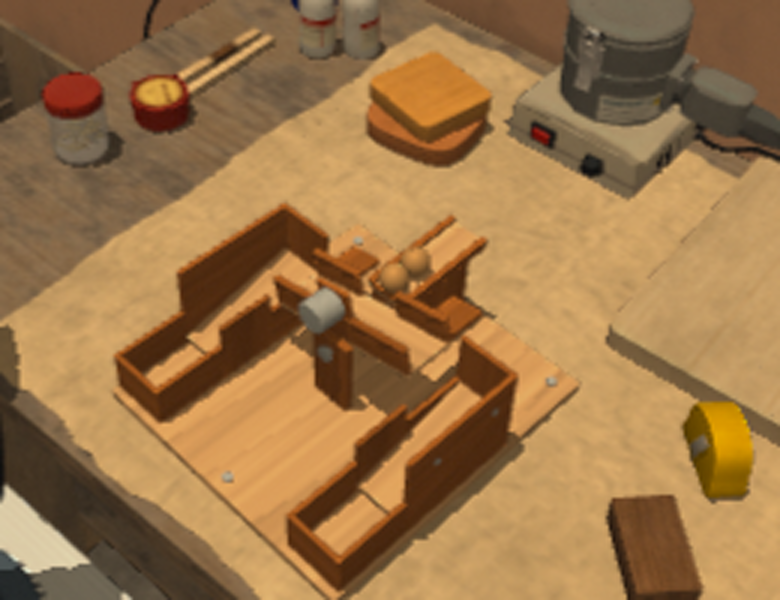

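View pics/top0c.png

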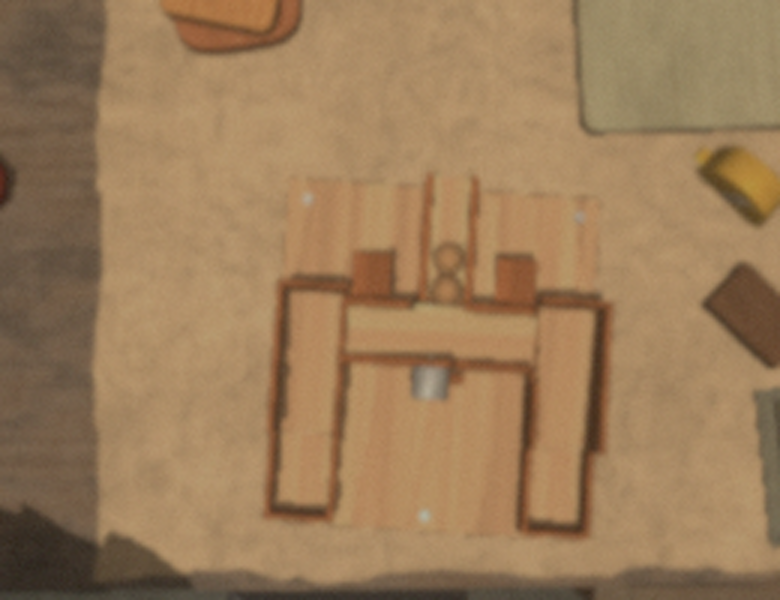

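View pics/top0.png

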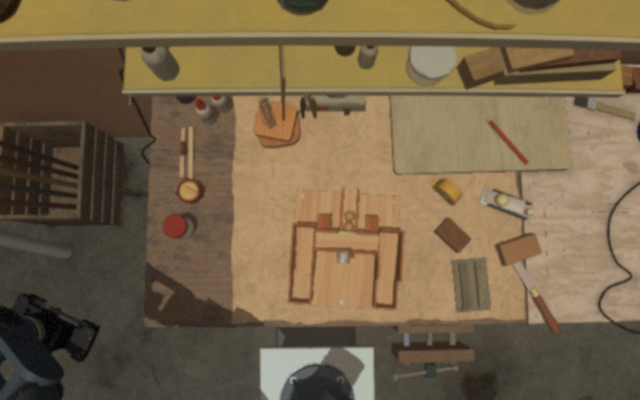

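The right end is raised (right tab measured at z≈107 mm, left at 80), and the steel weight leans left. So I press the right tab, and the balls should then go right. First I'll fit the sorter's yaw.

```bash
cat >> h.py <<'E'
def S2W(P,x0,y0,yaw):
    P=np.atleast_2d(np.array(P,float))/1000; c,s=np.cos(yaw),np.sin(yaw)
    return np.c_[x0+c*P[:,0]-s*P[:,1], y0+s*P[:,0]+c*P[:,1], P[:,2]]
E
python3 - <<'E'
from h import *
from scipy.optimize import least_squares
M=[];O=[]
mod={'sorter':(0,0,0),'gate_left_tab':(52,66,80.5),'gate_right_tab':(52,-61,109)}
L=[];
for cam in('scene','top'):
    p=eyes.read_camera(cam)
    for q in list(mod)+['feed_lip']:
        for d in spotter.place_of(p,q)[:1]: L.append((q,w(p,d['centre'])))
def res(v):
    r=[]
    for q,X in L:
        m=mod.get(q,(v[3]*1000,0,105)); r+=list((S2W([m],*v[:3])[0]-X)[:2])
    return r
o=least_squares(res,[.445,-.087,-.07,.03],loss='soft_l1',f_scale=.004); v=o.x; print(v, np.round(np.array(res(v)).reshape(-1,2),3).tolist())
for cam in('scene','top'):
    p=eyes.read_camera(cam); im=cv2.resize(p['image'][130:330,200:460,::-1],None,fx=3,fy=3,interpolation=2)
    for y,col in((v[2],(0,255,0)),):
        vv=(v[0],v[1],y)
        lx=v[3]*1000
        for poly in ([(-167,91,58),(-167,142,58)],[(-167,-91,58),(-167,-142,58)],[(52,66,80.5)]*2,[(52,-61,109)]*2,[(lx,16,110),(lx+110,16,114)],[(lx,-16,110),(lx+110,-16,114)],[(lx,-16,105),(lx,16,105)],[(-95,142,58),(-167,142,58)],[(-95,-142,58),(-167,-142,58)]):
            q=(proj(p,S2W(poly,*vv))-[200,130])*3
            q=q.round().astype(int)
            cv2.line(im,tuple(map(int,q[0])),tuple(map(int,q[1])),col,1); cv2.circle(im,tuple(map(int,q[0])),3,(255,0,255),1)
    cv2.imwrite(f'pics/{cam}1c.png',im)
E
```

```text
[ 0.44407825 -0.08386745 -0.06648145  0.03024068] [[0.001, -0.002], [-0.0, 0.002], [-0.003, 0.0], [-0.001, -0.002], [-0.0, 0.004], [0.0, 0.003], [0.002, -0.005], [0.0, -0.0]]
```

View pics/top1c.png

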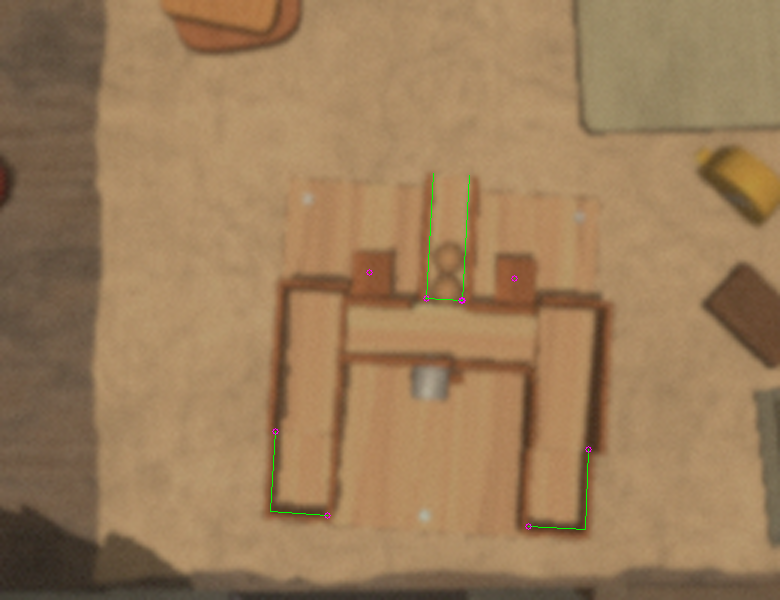

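View pics/scene1c.png

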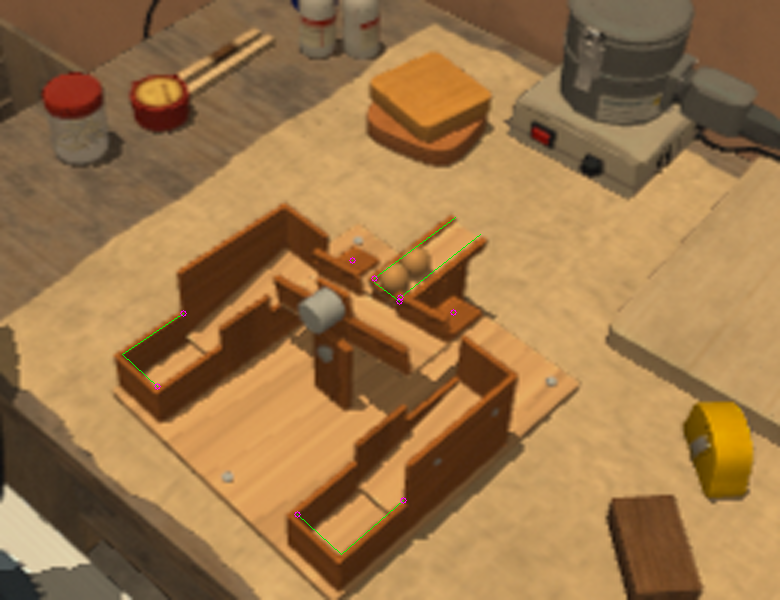

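The fit agrees with the picture in both views: tab markers at (370,271) and (515,278) in the top crop, bin fronts and trough walls on their edges. Next I travel high with the gripper closed.

```bash
python3 -m jog '[[-0.04,-0.05,0,0,0,0,0],[-0.12,-0.14,0,0,0,0,0],[-0.24,-0.26,0,0,0,0,0],[-0.36,-0.4,0,0,0,0,0],[-0.48,-0.53,0,0,0,0,0],[-0.6,-0.66,0,0,0,0,0],[-0.7,-0.77,0,0,0,0,0],[-0.8,-0.87,0,0,0,0,0],[-0.86,-0.935,0,0,0,0,0],[-0.86,-0.935,0,0,0,0,0]]'
python3 -m jog '[[-0.04,-0.05,0,0,0,0,0],[-0.12,-0.14,0,0,0,0,0],[-0.24,-0.26,0,0,0,0,0],[-0.36,-0.4,0,0,0,0,0],[-0.48,-0.53,0,0,0,0,0],[-0.6,-0.66,0,0,0,0,0],[-0.7,-0.77,0,0,0,0,0],[-0.8,-0.87,0,0,0,0,0],[-0.86,-0.935,0,0,0,0,0],[-0.86,-0.935,0,0,0,0,0]]'
```

```text
time: 2.43
tcp_pos: [0.3156, 0.3873, 0.2306]
ee_rot: [-0.0, 0.21, 0.978, -0.001]
contact_force: [-0.8, 0.1, 0.1]
grip_width: 0.0285
time: 3.27
tcp_pos: [0.3769, 0.2079, 0.2307]
ee_rot: [0.0, 0.209, 0.978, -0.0]
contact_force: [-0.4, 0.2, -0.5]
grip_width: 0.0007
```

```bash
python3 -m jog '[[-0.04,-0.05,0,0,0,0,0],[-0.12,-0.14,0,0,0,0,0],[-0.24,-0.26,0,0,0,0,0],[-0.36,-0.4,0,0,0,0,0],[-0.48,-0.53,0,0,0,0,0],[-0.6,-0.66,0,0,0,0,0],[-0.7,-0.77,0,0,0,0,0],[-0.8,-0.87,0,0,0,0,0],[-0.86,-0.935,0,0,0,0,0],[-0.86,-0.935,0,0,0,0,0]]'
python3 -m jog '[[-0.04,-0.05,0,0,0,-0.04,0],[-0.12,-0.14,0,0,0,-0.08,0],[-0.24,-0.26,0,0,0,-0.13,0],[-0.36,-0.4,0,0,0,-0.18,0],[-0.48,-0.53,0,0,0,-0.23,0],[-0.6,-0.66,0,0,0,-0.28,0],[-0.7,-0.77,0,0,0,-0.32,0],[-0.8,-0.87,0,0,0,-0.34,0],[-0.86,-0.935,0,0,0,-0.34,0],[-0.86,-0.935,0,0,0,-0.34,0]]'
python3 - <<'E'
from h import *
s=manip.observe(); 
from scipy.spatial.transform import Rotation as R
q=s['ee_rot']; m=R.from_quat([q[1],q[2],q[3],q[0]]).as_matrix(); print(np.round(m,3),np.round(s['tcp_pos'],4))
t=np.r_[S2W([(56,-64,0)],.444,-.085,-.063)[0][:2],.13]; print(t, m.T@(t-s['tcp_pos'])/.15)
p=shot('scene','s2'); shot('top','t2')
E
```

```text
time: 4.1
tcp_pos: [0.4381, 0.0272, 0.2307]
ee_rot: [0.001, 0.209, 0.978, -0.0]
contact_force: [0.6, 0.3, 0.1]
grip_width: 0.0006
time: 4.93
tcp_pos: [0.4986, -0.1531, 0.2305]
ee_rot: [0.001, 0.033, 0.999, -0.0]
contact_force: [0.2, -0.1, 0.0]
grip_width: 0.0006
[[-0.998  0.065  0.001]
 [ 0.065  0.998 -0.001]
 [-0.001 -0.001 -1.   ]] [ 0.4986 -0.1531  0.2305]
[ 0.49585957 -0.1523987   0.13      ] [0.0193434  0.00439033 0.6702147 ]
```

View pics/s2.png

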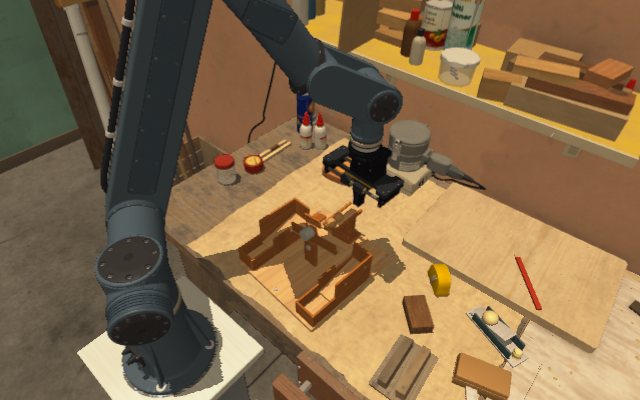

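The closed gripper hangs above the right tab, near (360,200) px, with its jaw line aligned to the gate. Now I press down.

```bash
python3 -m jog '[[0.02,0,0.1,0,0,0,0],[0.02,0,0.3,0,0,0,0],[0.02,0,0.5,0,0,0,0],[0.02,0,0.65,0,0,0,0],[0.02,0,0.72,0,0,0,0],[0.02,0,0.77,0,0,0,0],[0.02,0,0.82,0,0,0,0],[0.02,0,0.87,0,0,0,0],[0.02,0,0.91,0,0,0,0],[0.02,0,0.91,0,0,0,0]]'
python3 - <<'E'
from h import *
for c in('scene','top'): shot(c,c+'3')
a=cv2.imread('pics/scene3.png')[180:330,220:420];b=cv2.imread('pics/top3.png')[170:320,250:450]
cv2.imwrite('pics/c3.png',cv2.resize(np.hstack([a,b]),(800,300),interpolation=2))
E
```

```text
time: 5.87
tcp_pos: [0.4939, -0.1512, 0.0935]
ee_rot: [-0.0, 0.032, 0.999, 0.0]
contact_force: [0.0, 0.0, 0.9]
grip_width: 0.0004
```

View pics/c3.png

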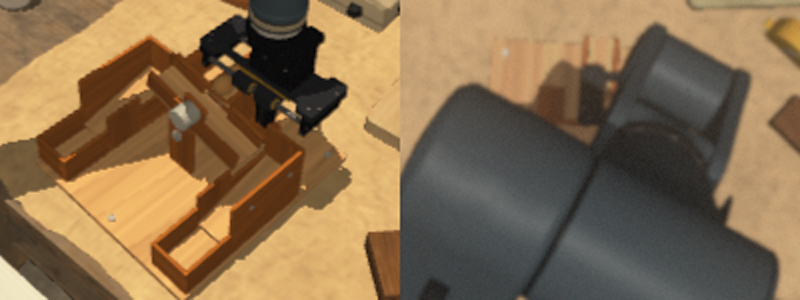

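The gate's left end now stands up at (155,80) in the left crop and the weight has rocked right. I retract straight up and check.

```bash
python3 -m jog '[[0,0,-0.05,0,0,0,0],[0,0,-0.15,0,0,0,0],[0,0,-0.3,0,0,0,0],[0,0,-0.45,0,0,0,0],[0,0,-0.58,0,0,0,0],[0,0,-0.65,0,0,0,0],[-0.15,0,-0.67,0,0,0,0],[-0.33,0,-0.67,0,0,0,0],[-0.45,0,-0.67,0,0,0,0],[-0.45,0,-0.67,0,0,0,0]]'
python3 - <<'E'
from h import *
P={}
for c in('scene','top'):
    p=shot(c,c+'4')
    for q in ['gate_left_tab','gate_right_tab','feed_lip','ball_a']:
        for d in spotter.place_of(p,q)[:2]: print(c,q,round(d['p'],2),np.round(w(p,d['centre']),3))
a=cv2.imread('pics/scene4.png')[180:330,220:420];b=cv2.imread('pics/top4.png')[170:320,250:450]
cv2.imwrite('pics/c4.png',cv2.resize(np.hstack([a,b]),(800,300),interpolation=2))
E
```

```text
time: 6.8
tcp_pos: [0.5659, -0.1572, 0.1965]
ee_rot: [0.004, 0.032, 0.999, -0.001]
contact_force: [0.5, -0.7, 0.6]
grip_width: 0.0009
scene gate_left_tab 0.63 [ 0.498 -0.026  0.103]
scene gate_right_tab 0.9 [ 0.494 -0.154  0.08 ]
scene feed_lip 0.83 [ 0.474 -0.084  0.106]
scene ball_a 0.54 [ 0.509 -0.087  0.117]
scene ball_a 0.51 [ 0.486 -0.085  0.117]
top gate_left_tab 0.79 [ 0.497 -0.028  0.107]
top feed_lip 0.67 [ 0.473 -0.087  0.103]
```

View pics/c4.png

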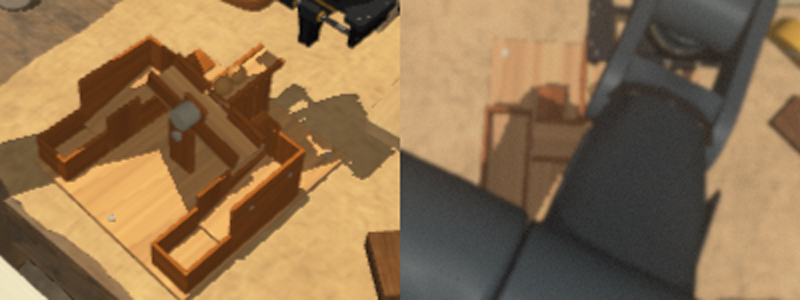

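The gate has flipped: left tab ~106 mm, right ~80. Both balls are still in the trough. Now I move behind the rear ball.

```bash
python3 -m jog '[[0.02,0.04,0,0,0,0,0],[0.04,0.14,0,0,0,0,0],[0.06,0.26,0,0,0,0,0],[0.08,0.36,0,0,0,0,0],[0.08,0.42,0,0,0,0,0],[0.08,0.44,0.05,0,0,0,0],[0.08,0.44,0.15,0,0,0,0],[0.08,0.44,0.23,0,0,0,0],[0.08,0.44,0.27,0,0,0,0],[0.08,0.44,0.27,0,0,0,0]]'
python3 - <<'E'
from h import *
p=shot('scene','s5'); p2=shot('top','t5')
for d in spotter.place_of(p,'ball_b')[:2]: print(round(d['p'],2),np.round(w(p,d['centre']),3))
s=manip.observe(); print(np.round(s['tcp_pos'],4),np.round(s['ee_rot'],3))
a=cv2.imread('pics/s5.png')[160:310,260:420];cv2.imwrite('pics/c5.png',cv2.resize(a,None,fx=4,fy=4,interpolation=2))
E
```

```text
time: 8.13
tcp_pos: [0.5529, -0.089, 0.1523]
ee_rot: [-0.002, 0.032, 0.999, 0.0]
contact_force: [-0.1, -0.6, -0.1]
grip_width: 0.0003
0.64 [ 0.511 -0.088  0.119]
0.59 [ 0.488 -0.082  0.116]
[ 0.5543 -0.0897  0.1543] [ 0.     0.032  0.999 -0.   ]
```

View pics/c5.png

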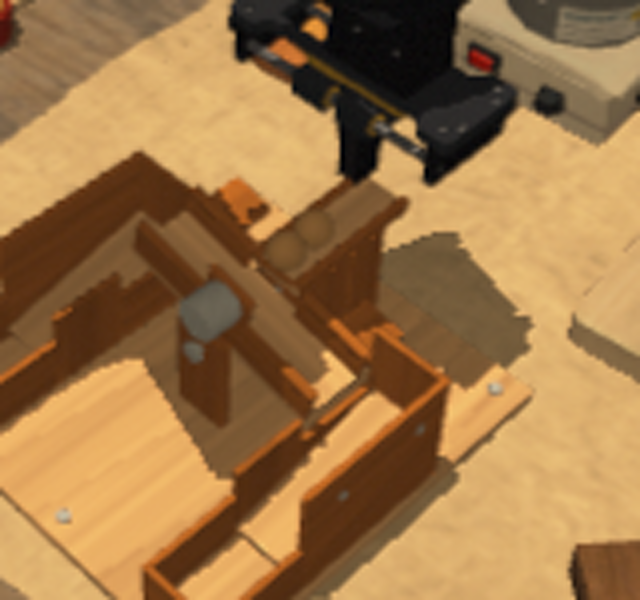

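```bash
python3 -m jog '[[0,0,0.06,0,0,0,0],[0,0,0.13,0,0,0,0],[0,0,0.18,0,0,0,0],[0,0,0.2,0,0,0,0],[0,0,0.2,0,0,0,0],[0.03,0,0.2,0,0,0,0],[0.06,0,0.2,0,0,0,0],[0.09,0,0.205,0,0,0,0],[0.12,0,0.205,0,0,0,0],[0.12,0,0.205,0,0,0,0]]'
python3 - <<'E'
from h import *
p=shot('scene','s6')
s=manip.observe(); print(np.round(s['tcp_pos'],4),np.round(s['contact_force'],2))
a=cv2.imread('pics/s6.png')[160:310,260:420];cv2.imwrite('pics/c6.png',cv2.resize(a,None,fx=4,fy=4,interpolation=2))
E
```

```text
time: 9.12
tcp_pos: [0.5344, -0.0879, 0.1234]
ee_rot: [-0.001, 0.032, 0.999, 0.0]
contact_force: [-0.3, -0.2, -0.8]
grip_width: 0.0002
[ 0.5352 -0.0881  0.1235] [ 0.26 -0.28 -0.02]
```

View pics/c6.png

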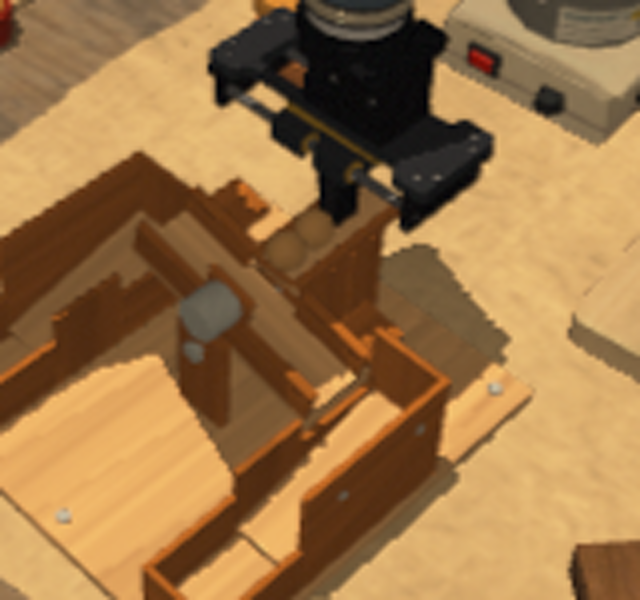

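The fingertip stands right behind ball_b (340,210), clear of the walls. Now I push slowly.

```bash
python3 -m jog '[[0.02,0,0,0,0,0,0],[0.045,0,0,0,0,0,0],[0.07,0,0.003,0,0,0,0],[0.095,0,0.004,0,0,0,0],[0.12,0,0.005,0,0,0,0],[0.145,0,0.007,0,0,0,0],[0.17,0,0.008,0,0,0,0],[0.19,0,0.01,0,0,0,0],[0.2,0,0.01,0,0,0,0],[0.2,0,0.01,0,0,0,0]]'
python3 - <<'E'
from h import *
p=shot('scene','s7')
s=manip.observe(); print(np.round(s['tcp_pos'],4),np.round(s['contact_force'],2))
a=cv2.imread('pics/s7.png')[160:310,260:420];cv2.imwrite('pics/c7.png',cv2.resize(a,None,fx=4,fy=4,interpolation=2))
E
```

```text
time: 10.0
tcp_pos: [0.5058, -0.0863, 0.1219]
ee_rot: [0.0, 0.032, 0.999, -0.0]
contact_force: [-0.6, 0.8, -0.7]
grip_width: 0.0003
[ 0.506  -0.0864  0.1219] [ 0.13 -0.68  0.34]
```

View pics/c7.png

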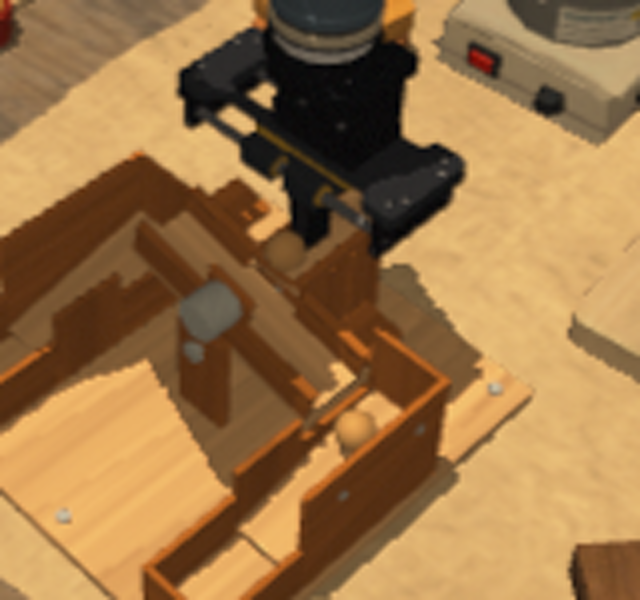

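Ball_a has left the trough and is rolling down the right chute at (355,432). Ball_b now rests at the lip (285,250), so I push it over gently and back away.

```bash
python3 -m jog '[[0.02,0,0,0,0,0,0],[0.045,0,0.002,0,0,0,0],[0.065,0,0.003,0,0,0,0],[0.08,0,0.004,0,0,0,0],[0.08,0,0.004,0,0,0,0],[0.05,0,0,0,0,0,0],[0,0,-0.01,0,0,0,0],[-0.05,0,-0.02,0,0,0,0],[-0.05,0,-0.02,0,0,0,0],[-0.05,0,-0.02,0,0,0,0]]'
python3 - <<'E'
from h import *
p=shot('scene','s8')
s=manip.observe(); print(np.round(s['tcp_pos'],4),np.round(s['contact_force'],2))
a=cv2.imread('pics/s8.png')[160:310,260:420];cv2.imwrite('pics/c8.png',cv2.resize(a,None,fx=4,fy=4,interpolation=2))
E
```

```text
time: 10.88
tcp_pos: [0.5145, -0.087, 0.125]
ee_rot: [0.001, 0.032, 0.999, -0.0]
contact_force: [0.3, -0.4, -0.1]
grip_width: 0.0002
[ 0.5138 -0.0868  0.1248] [ 0.22 -0.06  0.11]
```

View pics/c8.png

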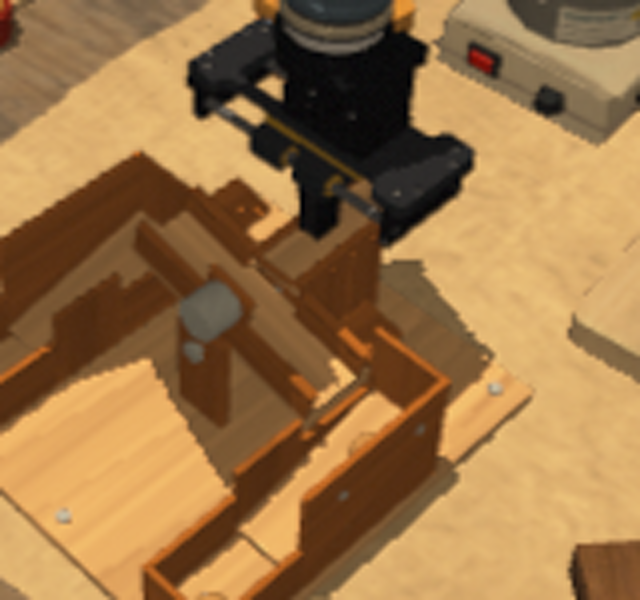

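The trough is empty. Ball_b is on the right chute (360,445) and ball_a is in the right bin (210,597). I lift clear and wait.

```bash
python3 -m jog '[[-0.01,0,-0.05,0,0,0,0],[-0.05,0,-0.15,0,0,0,0],[-0.1,0,-0.3,0,0,0,0],[-0.15,0,-0.42,0,0,0,0],[-0.2,0,-0.5,0,0,0,0],[-0.2,0,-0.55,0,0,0,0],[-0.2,0,-0.55,0,0,0,0],[-0.2,0,-0.55,0,0,0,0],[-0.2,0,-0.55,0,0,0,0],[-0.2,0,-0.55,0,0,0,0]]'
python3 -m jog '[[0,0,0,0,0,0,0],[0,0,0,0,0,0,0],[0,0,0,0,0,0,0],[0,0,0,0,0,0,0],[0,0,0,0,0,0,0],[0,0,0,0,0,0,0],[0,0,0,0,0,0,0],[0,0,0,0,0,0,0],[0,0,0,0,0,0,0],[0,0,0,0,0,0,0]]'
python3 - <<'E'
from h import *
p=shot('scene','s9')
for q in ['ball_a','gate_left_tab','gate_right_tab','wax_tin','screw_jar','offcut_2','tape_measure']:
  for d in spotter.place_of(p,q)[:2]: print(q,round(d['p'],2),np.round(w(p,d['centre']),3))
a=cv2.imread('pics/s9.png')[180:340,220:460];cv2.imwrite('pics/c9.png',cv2.resize(a,None,fx=3.3,fy=3.3,interpolation=2))
E
```

```text
time: 11.77
tcp_pos: [0.5421, -0.0883, 0.2062]
ee_rot: [-0.001, 0.032, 0.999, 0.0]
contact_force: [-0.3, -0.3, 1.5]
grip_width: 0.0007
time: 12.6
tcp_pos: [0.5434, -0.0887, 0.2073]
ee_rot: [0.0, 0.032, 0.999, -0.0]
contact_force: [1.3, -0.1, -0.3]
grip_width: 0.0006
ball_a 0.58 [ 0.287 -0.197  0.03 ]
ball_a 0.52 [ 0.31  -0.199  0.03 ]
gate_left_tab 0.84 [ 0.498 -0.025  0.106]
gate_left_tab 0.22 [ 0.492  0.385 -0.006]
gate_right_tab 0.57 [ 0.493 -0.153  0.079]
gate_right_tab 0.29 [ 0.443 -0.082 -0.004]
wax_tin 0.6 [ 0.593  0.362 -0.007]
screw_jar 0.59 [ 0.489  0.384 -0.003]
offcut_2 0.92 [ 0.466 -0.388  0.001]
tape_measure 0.93 [ 0.59 -0.37 -0.  ]
```

View pics/c9.png

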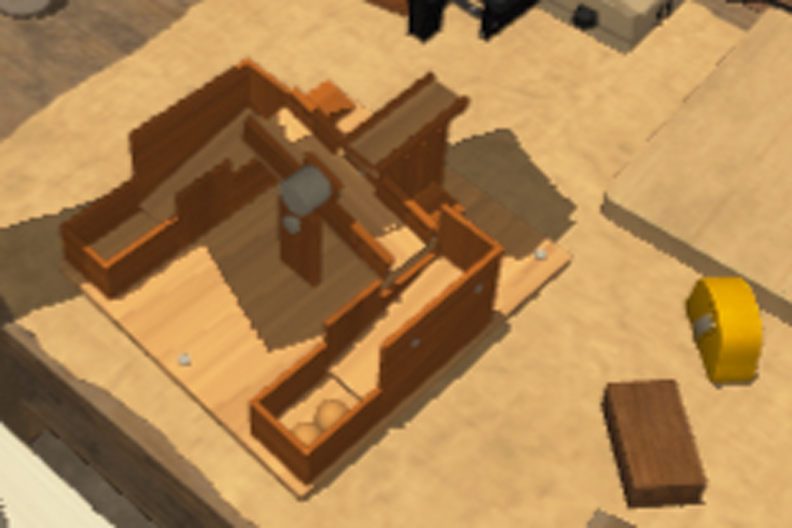

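Both balls lie in the right bin, at (305,432) and (332,412), with centres at z≈30 mm as expected. The robot is clear of everything.

```bash
python3 -c "
from station import manip
print(manip.finish_job())"
```

```text
the job is handed in; nothing more can be done
None
```

The job is done and handed in after about 13 s: the gate is switched over and both balls are in the right-hand bin.

- **Gate:** I pressed the raised right tab with the closed fingertips. The gate rocked over and stayed, with the left tab at about 106 mm and the right at about 80 mm.
- **Balls:** I pushed the rear ball slowly from behind. Both balls went over the lip one after the other and rolled down the right chute by themselves.

**Last checks:**
- Both balls were at about (0.29, -0.20) and (0.31, -0.20), z 0.03 m, inside the right bin.
- The gate was still on its new stop.
- The tin, jar, offcut and tape measure were where they started, to within the networks' accuracy of a few millimetres (largest difference about 7 mm, for the tin).
- The tool was clear above the trough, and the end-of-move force readings stayed under about 2 N.

No check failed. During the run, the arm blocked part of the top camera's view, so the checks after the press relied mostly on the scene camera.

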